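# Half-time change on the burn-in fixture

## Task

Do the half-time change on the burn-in fixture: let the transformer and the heat sink trade places, each standing flat in the middle of the marked place where the other stood, and push the sliding deck fully home. Pull out every spring clip that holds a locking pin back and lay the clips in the steel dish, then push all three headed pins through forks and lugs until their heads are home against the blocks. Leave the bottle and the tin where they stand.

Things in the scene. Friction and masses are not known exactly. Their poses are not given: they have to be found in the camera images.
- fixture: fixed aluminium base plate 225 x 400 x 8 mm; origin at the centre of its underside, x away from the robot, y left, z up. At x = +90 mm stand three forks, one per pin, with square holes along y: a guide block (32 mm in x, 24 mm in y, top z = 63 mm) and, 12 mm further in +y, a cheek 8 mm thick. The deck's lugs run in the 12 mm gap; their holes line up only with the deck home.
- deck (a joint): grey sliding deck of the fixture, 120 (x) by 360 mm (y), top 20 mm above the bench; slides along fixture x, about 4 N, stays where left. 0 = fully home at a stop; starts drawn out towards the robot, -0.050 to -0.040 m. Three steel lugs (7 mm thick, top z = 62 mm) stand beyond its far edge, 75 to 106 mm from its middle in x; their holes leave 3 mm either side of a pin.
- push_plate (a point): middle of the near face of the upright steel push plate at the front edge of the deck; plate 90 mm wide in y, 6 mm thick, from z = 16 to 50 mm (this point at 42 mm); moves with the deck; axes as the fixture
- place_left (a point): centre of the left (+y) marked place on the deck, a white outline 74 mm square, at the deck's top surface; moves with the deck; axes as the fixture. The two places are 170 mm apart; the deck between them is bare and flat.
- place_right (a point): centre of the right (-y) marked place on the deck, likewise
- transformer: the transformer, 33 x 58 x 34 mm, 0.21 kg; origin at the centre of its underside
- transformer_mid (a point): centre of the transformer (17 mm above its underside): yellow coil and grey core; own x is its 33 mm width, own y its 58 mm length, z up. It starts on one of the two marked places.
- heatsink: the heat sink, 40 x 40 x 20 mm; origin at the centre of its underside
- heatsink_mid (a point): centre of the finned aluminium heat sink, 40 x 40 x 20 mm (10 mm above its underside); fins run along own x, so the ends in x are a comb of edges, the sides in y flat plates; z up. It starts on the other marked place.
- dish_in (a point): centre of the inner floor (5 mm above the bench) of an open square steel dish 120 (own x) x 110 mm (own y), 22 mm high, walls 3 mm, fixed to the bench, to the right of the fixture; axes along the dish's sides, z up
- tin_mid (a point): centre of a round white tin 49 mm across, 18 mm high, a bystander to the left of the fixture
- bottle_mid (a point): centre of a bystander bottle behind the fixture, 58 mm across, 127 mm high
- pin1_head (a point): centre of the head of the right-hand (-y) pin, 47 mm above the bench: head 22 x 22 x 8 mm at the -y end of a 13 mm square shank running 51 mm to +y (own y = fixture y). Starts drawn back 28 mm to -y, tip in the guide block, head on a rail (top z = 36 mm). Pushed at the head to +y it goes through guide, lug and cheek until the head meets the guide. A fitted clip stops it after 6 mm.
- seat1 (a point): where the centre of the head of pin 1 lies when that pin is fully home; fixed on the fixture; axes as the fixture
- clip1: the clip of pin 1; origin on the pin's axis when fitted, 27 mm below the centre of its loop
- clip1_loop (a point): centre of the loop of pin 1's dark steel spring clip (None if absent): ring 26 mm across (own x), 5 mm thick (own y), two legs along own -z to 36 mm from here. Fitted, it stands upright, own x = fixture x, loop 74 mm above the bench, one leg through the pin's cross hole, one springing against its side; a pull of a few newtons straight up frees it within 40 mm.
- pin2_head (a point): centre of the head of the middle pin, 47 mm above the bench: head 22 x 22 x 8 mm at the -y end of a 13 mm square shank running 51 mm to +y (own y = fixture y). Starts drawn back 28 mm to -y, tip in the guide block, head on a rail (top z = 36 mm). Pushed at the head to +y it goes through guide, lug and cheek until the head meets the guide. A fitted clip stops it after 6 mm.
- seat2 (a point): where the centre of the head of pin 2 lies when that pin is fully home; fixed on the fixture; axes as the fixture
- clip2: the clip of pin 2; origin on the pin's axis when fitted, 27 mm below the centre of its loop
- clip2_loop (a point): centre of the loop of pin 2's dark steel spring clip (None if absent): ring 26 mm across (own x), 5 mm thick (own y), two legs along own -z to 36 mm from here. Fitted, it stands upright, own x = fixture x, loop 74 mm above the bench, one leg through the pin's cross hole, one springing against its side; a pull of a few newtons straight up frees it within 40 mm.
- pin3_head (a point): centre of the head of the left-hand (+y) pin, 47 mm above the bench: head 22 x 22 x 8 mm at the -y end of a 13 mm square shank running 51 mm to +y (own y = fixture y). Starts drawn back 28 mm to -y, tip in the guide block, head on a rail (top z = 36 mm). Pushed at the head to +y it goes through guide, lug and cheek until the head meets the guide. A fitted clip stops it after 6 mm.
- seat3 (a point): where the centre of the head of pin 3 lies when that pin is fully home; fixed on the fixture; axes as the fixture
- clip3: the clip of pin 3; origin on the pin's axis when fitted, 27 mm below the centre of its loop
- clip3_loop (a point): centre of the loop of pin 3's dark steel spring clip (None if absent): ring 26 mm across (own x), 5 mm thick (own y), two legs along own -z to 36 mm from here. Fitted, it stands upright, own x = fixture x, loop 74 mm above the bench, one leg through the pin's cross hole, one springing against its side; a pull of a few newtons straight up frees it within 40 mm.

How it is judged:
By the outcome, as a careful person would: the job done as asked, in the order asked, and still so for the second after the job is handed in, with the robot touching nothing.
Of clip1, clip2, clip3 only 2 to 3 are there at a start; the rules pass over those that are not, and their reading is None.
At some moment in a run one of heatsink may be knocked a few centimetres aside while the robot is not near it.
Once in a run the grip may slacken for a moment while it holds something.
It also fails if it takes over 208 s, if anything falls off the work surface, if the arm or the gripper's body presses on something with over 40 N, if the wrist force passes 120 N, or if a joint passes its speed limit or range.

## Robot

A 6-joint arm with a two-finger parallel gripper is mounted at the origin on a cart in front of the work surface, level with it; the furniture and walls round the work are solid. World frame = base frame: x ahead of the robot, y to its left, z up, the work surface at z = 0. Lengths are in m, angles in rad, forces in N, time in s.
With the tool pointing down it reaches from about 0.35 to 0.875 m from the base axis. Payload 15.5 kg.
Tool frame: the origin (TCP) lies on the centre line of the jaws, within the pads' length; the fingertips stand 14 mm ahead of it and the grasp point (between the pads) lies 5 mm behind it; z points along the fingers, y is the line along which they close (so a half turn about z gives the same grasp; the last joint's range is limited). The gripper opens to 85 mm and grips with 20 to 120 N. Pads are 22 mm wide; open, the fingers measure 114 mm over their backs; the gripper's body (76 mm by 85 mm) begins 54 mm behind the grasp point. The pads swing forward as they close: fully open they stand 13 mm farther back than shut.
Start: joints at [-0.096, 0.494, 1.345, -0, 1.302, -0.096], TCP at [0.625, 0, 0.245] pointing down, gripper open.
Joint ranges: [-2.91, 2.91], [-0.82, 2.16], [0.22, 2.67], [-1.22, 4.37], [0.12, 2.79], [-3.08, 3.08]. Speed limits (rad/s): [1.89, 1.89, 2.57, 3.01, 3.01, 3.01].

## Interface

Orientations are given as a unit quaternion [x, y, z, w].
In Python, from station import * gives the robot as it stands. The module is installed in compiled form; this text tells all that it offers.
- The arm moves only by the tool play_rows, never from a script. Its argument "increments" is text: rows parted by semicolons, each of 7 numbers parted by spaces: the shift along the world's x, y, z in m, then the turn, a rotation vector about the world's x, y, z in degrees, then the closure in counts, from 0 (fully open) to 255 (shut). A call has 1 to 20 rows; each row is the pose to reach, as a shift and turn from the pose commanded when the call began; what a row does not reach only later rows make up. A row lasts 1/8 s, in which the tool goes at most 62.5 mm and 10.7 degrees, less where a joint would pass 70% of its speed; a pose out of reach is approached as far as the arm can. A call with a gripper value outside its range is refused whole. The fingers move at their own pace and stop on an object; "force" is the grip in N (left out, the last holds). Time passes only in rows, so rows that repeat a pose let the fingers close. It gives the time, the measured TCP pose, the force, the opening and the grip force at its end, in the units of the state.
- state(): the state, without advancing time (a new reading comes with each control period).
- get_image(name): name is "scene" or "side" or "wrist"; returns a dict with "img" (480x640x3 uint8, red, green, blue), "vertical_fov" (degrees; the focal length in pixels is half the picture's height over the tangent of half this angle, whatever the lens; pixels are square), "cx", "cy" (the principal point, pixels), "rvec" (rotation vector, rad) and "tvec" (3), from world to camera coordinates, as OpenCV has them. Camera axes: x right, y down, z forward; pixel columns grow to the right and rows downward; lengths in m; the calibration is good to about 2 mm. A picture is of the moment at which its call begins. There is no depth.
- finish_job(): hands the job in; it is judged then, once.
The state is a dict: "t": time; "qpos": joint angles; "qvel": joint speeds; "joint_efforts": joint torques, N m; "tool_pos": TCP position; "ee_rot": TCP orientation; "force": force on the tool from outside, world axes, zero at the start; "torque": the same for the moment, N m; "finger_gap": finger opening in m; "grip_force": force on a finger pad.
Only numpy, scipy, OpenCV 4.12 (cv2) and the standard library are available. Lean on these libraries where they do the work, as an engineer would, in place of code of your own. Each camera call takes 0.05 s, during which the arm holds its last target. There are 200 camera calls.

## Working session

There is one attempt and no reset: what is moved stays moved. The work goes in short steps, Python scripts to look and compute and a tool call to move; the robot and the scene stay as the last step left them, time stands still between calls to the robot, and variables do not carry over. Pictures are saved under pics/ and viewed, at most 14 in all, crops included, and the job is handed in when it is done.

Besides the shell and the picture viewer there is one more tool, called by a JSON object that holds its "op" and its "data", one argument or row to a line. play_rows: Moves the arm, as the interface text tells. Its arguments: {"type":"object","properties":{"increments":{"type":"string"},"force":{"type":"number"}},"required":["increments"]}

```bash
mkdir -p pics; cat > h.py <<'E'
from station import *
import numpy as np, cv2
def snap(n,f):
    d=get_image(n); cv2.imwrite(f'pics/{f}.png',cv2.cvtColor(d['img'],cv2.COLOR_RGB2BGR))
    import pickle; pickle.dump(d,open(f'pics/{f}.pkl','wb')); return d
def load(f):
    import pickle; return pickle.load(open(f'pics/{f}.pkl','rb'))
def K(d):
    f=240/np.tan(np.radians(d['vertical_fov'])/2); return f
def ray(d,u,v,z):
    R=cv2.Rodrigues(np.array(d['rvec'],float))[0]; t=np.array(d['tvec'],float).ravel(); f=K(d)
    c=-R.T@t; r=R.T@np.array([(u-d['cx'])/f,(v-d['cy'])/f,1]); return c+r*(z-c[2])/r[2]
def proj(d,p):
    R=cv2.Rodrigues(np.array(d['rvec'],float))[0]; q=R@np.array(p)+np.array(d['tvec']).ravel(); f=K(d)
    return np.array([f*q[0]/q[2]+d['cx'],f*q[1]/q[2]+d['cy']])
def crop(f,x0,y0,x1,y1,s,out):
    im=cv2.imread(f'pics/{f}.png')[y0:y1,x0:x1]; cv2.imwrite(f'pics/{out}.png',cv2.resize(im,None,fx=s,fy=s,interpolation=cv2.INTER_CUBIC))
E
python3 - <<'E'
from h import *
for n in ['scene','side','wrist']:
    d=snap(n,n+'0'); R=cv2.Rodrigues(np.array(d['rvec'],float))[0]; print(n,d['vertical_fov'],d['cx'],d['cy'],-R.T@np.array(d['tvec']).ravel(), R[2])
a=cv2.imread('pics/scene0.png');print(state())
E
```

```text
scene 52.792275853273495 323.952787782195 231.08626280911722 [ 0.14737382 -0.66196352  0.77213071] [ 0.37538297  0.6707022  -0.63972352]
side 56.3384448425532 314.48443970453627 236.94161393292984 [ 0.18648608 -0.6358078   0.69118879] [ 0.38742285  0.66172526 -0.64189035]
wrist 69.05550675333767 322.27725603254527 239.92082188530563 [0.62542302 0.06966206 0.37223834] [-0.00116958 -0.27709526 -0.96084174]
{'t': 0.15, 'qpos': array([-9.55253404e-02,  4.94028755e-01,  1.34593658e+00,  6.88189724e-06,
        1.30251462e+00, -9.55027638e-02]), 'qvel': array([ 0.00018183, -0.00239465, -0.00058997, -0.00078465,  0.00090787,
       -0.00060034]), 'joint_efforts': array([ 4.76028199e-04, -8.82539248e+01, -3.84067369e+01, -1.70366275e-04,
        7.04737889e-03, -2.97315989e-05]), 'tool_pos': array([6.24758535e-01, 1.26412200e-05, 2.44862199e-01]), 'ee_rot': array([ 7.07115340e-01,  7.07098084e-01, -2.79801809e-04, -3.44308084e-04]), 'force': array([-0.87721165,  0.26174268, -0.68532675]), 'torque': array([-0.01699354, -0.00508517,  0.02575419]), 'grip_force': 0.0, 'finger_gap': 0.08533346320933642}
```

View pics/scene0.png

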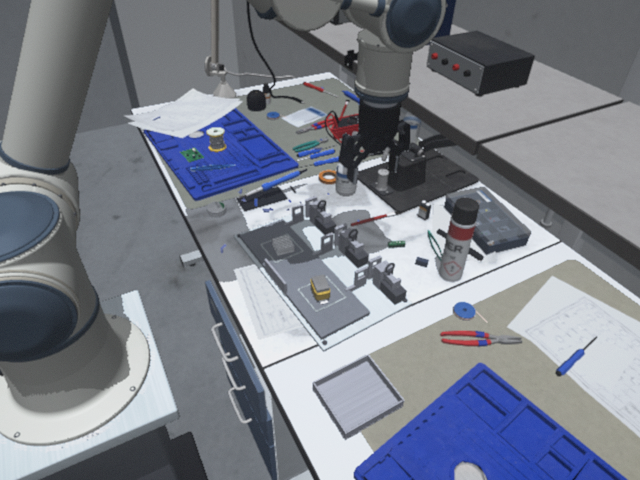

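View pics/wrist0.png

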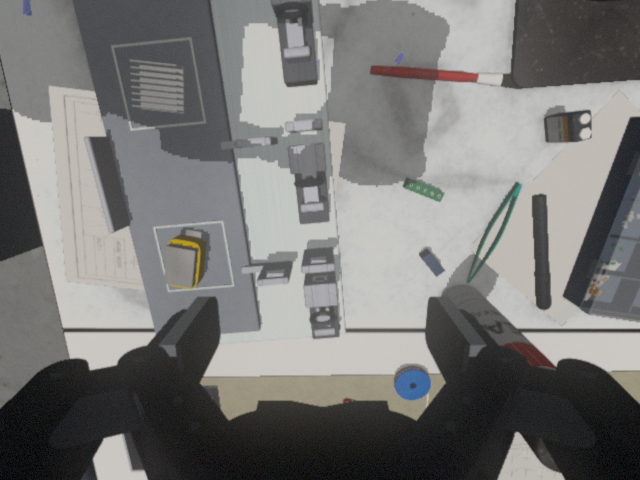

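```bash
python3 - <<'E'
from h import *
crop('scene0',230,190,420,350,4.2,'sc')
crop('wrist0',70,0,350,345,1.739,'wc')
E
```

```text
(no output)
```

View pics/sc.png

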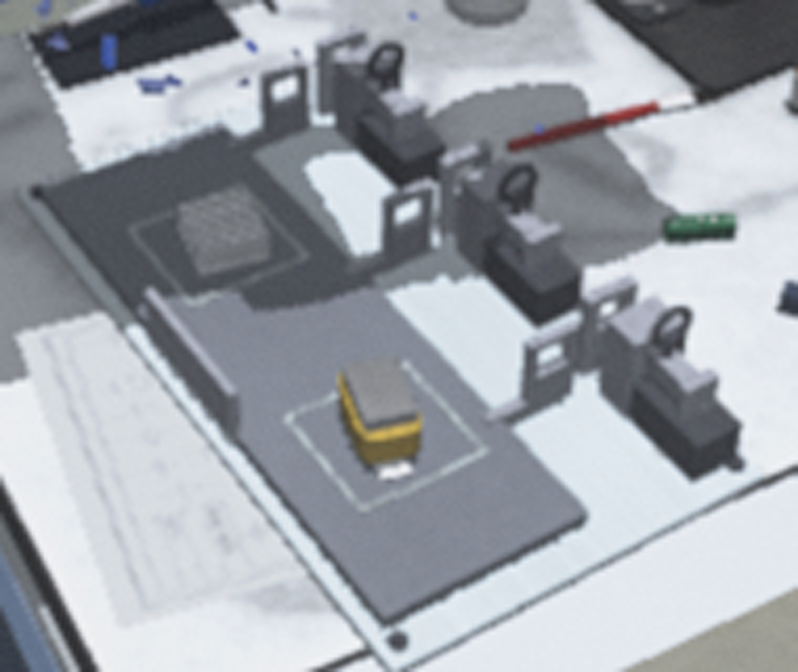

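View pics/wc.png

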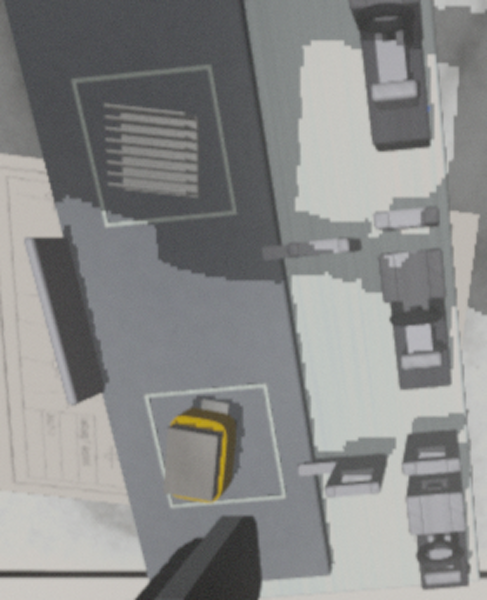

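View pics/side0.png

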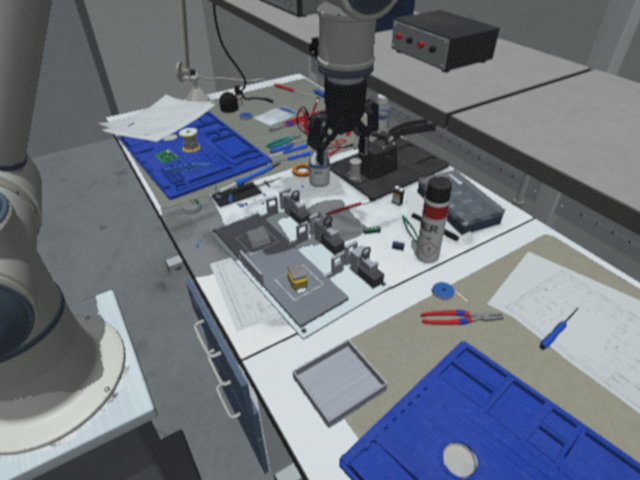

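```bash
python3 - <<'E'
from h import *
np.set_printoptions(precision=4,suppress=True)
w=load('wrist0');s=load('scene0')
L=[(112,45.4),(191.3,38),(205.1,121.9),(131,129.4)];Rr=[(154.5,227.1),(223.5,221.4),(233.9,285.2),(167.8,291.5)]
for n,c in(('L',L),('R',Rr)):
    P=np.array([ray(w,*p,.02) for p in c]);print(n,P[:,:2].tolist(),P.mean(0),np.linalg.norm(P-np.roll(P,1,0),axis=1))
P=np.array([ray(s,u/4.2+230,v/4.2+190,.02) for u,v in [(287,418),(408,362),(488,450),(362,508)]]);print('Rs',P,P.mean(0))
P=np.array([ray(s,*p,.022) for p in [(313,386),(366,357),(403,400),(347,437)]]);print('dish',P,P.mean(0),np.linalg.norm(P-np.roll(P,1,0),axis=1))
print('bottle',ray(s,453,272,0))
# clips loops in scene at z .074
for c in [(387,63),(519,187),(672,327)]: print('clip',ray(s,c[0]/4.2+230,c[1]/4.2+190,.074))
for c in [(398,90),(530,233),(693,377)]: print('headtop?',ray(s,c[0]/4.2+230,c[1]/4.2+190,.058))
# transformer top in scene
P=np.array([ray(s,u/4.2+230,v/4.2+190,.054) for u,v in [(340,370),(388,360),(421,412),(360,425)]]);print('tr',P,P.mean(0))
P=np.array([ray(w,u/1.739+70,v/1.739,.054) for u,v in [(172,428),(221,434),(214,502),(164,492)]]);print('trw',P,P.mean(0))
P=np.array([ray(w,u/1.739+70,v/1.739,.04) for u,v in [(105,106),(197,115),(197,196),(107,186)]]);print('hsw',P,P.mean(0))
E
```

```text
L [[0.4344138690997397, 0.1513384185297657], [0.50690894663711, 0.1573238067302426], [0.5127030562163366, 0.08564769965311676], [0.44063547978683304, 0.07876917153133327]] [0.4737 0.1183 0.02  ] [0.0728 0.0727 0.0719 0.0724]
R [[0.45040593163847575, -0.01817502151921696], [0.5227072347818549, -0.012042581872180769], [0.5284935660788329, -0.08346426887056622], [0.4553399063232455, -0.09101938965119717]] [ 0.4892 -0.0512  0.02  ] [0.073  0.0726 0.0717 0.0735]
Rs [[ 0.4486 -0.0195  0.02  ]
 [ 0.522  -0.0124  0.02  ]
 [ 0.5281 -0.0846  0.02  ]
 [ 0.4549 -0.0893  0.02  ]] [ 0.4884 -0.0515  0.02  ]
dish [[ 0.37   -0.2402  0.022 ]
 [ 0.4848 -0.2316  0.022 ]
 [ 0.4945 -0.3354  0.022 ]
 [ 0.3762 -0.3476  0.022 ]] [ 0.4314 -0.2887  0.022 ] [0.1075 0.1151 0.1043 0.119 ]
bottle [ 0.7947 -0.114   0.    ]
clip [0.5997 0.1586 0.074 ]
clip [0.6107 0.0294 0.074 ]
clip [ 0.6231 -0.097   0.074 ]
headtop? [0.6034 0.1516 0.058 ]
headtop? [0.607 0.01  0.058]
headtop? [ 0.6233 -0.1181  0.058 ]
tr [[ 0.4725 -0.0313  0.054 ]
 [ 0.4969 -0.036   0.054 ]
 [ 0.4945 -0.0745  0.054 ]
 [ 0.4642 -0.0687  0.054 ]] [ 0.482  -0.0526  0.054 ]
trw [[ 0.4786 -0.0284  0.054 ]
 [ 0.5052 -0.0318  0.054 ]
 [ 0.4971 -0.0724  0.054 ]
 [ 0.4694 -0.0663  0.054 ]] [ 0.4876 -0.0497  0.054 ]
hsw [[0.4591 0.1347 0.04  ]
 [0.5044 0.1306 0.04  ]
 [0.5002 0.0926 0.04  ]
 [0.4545 0.0974 0.04  ]] [0.4796 0.1138 0.04  ]
```

{"op": "play_rows", "data": {
  "increments": "-0.138 -0.051 -0.085 0 0 -10 0;-0.138 -0.051 -0.085 0 0 -10 0;-0.138 -0.051 -0.085 0 0 -10 0;-0.138 -0.051 -0.085 0 0 -10 0;-0.138 -0.051 -0.085 0 0 -10 0;-0.138 -0.051 -0.085 0 0 -10 0",
  "force": 40
}}

```text
t: 0.9
tool_pos: [0.4883, -0.0509, 0.1608]
ee_rot: [0.766, 0.643, 0.001, 0.001]
force: [1.2, 0.3, -0.1]
finger_gap: 0.0852
grip_force: 0.0
```

```bash
python3 - <<'E'
from h import *
d=snap('wrist','w1');print(state()['tool_pos'])
crop('w1',60,0,640,400,1.35,'w1c')
E
```

```text
[ 0.48809431 -0.05087013  0.16067221]
```

View pics/w1c.png

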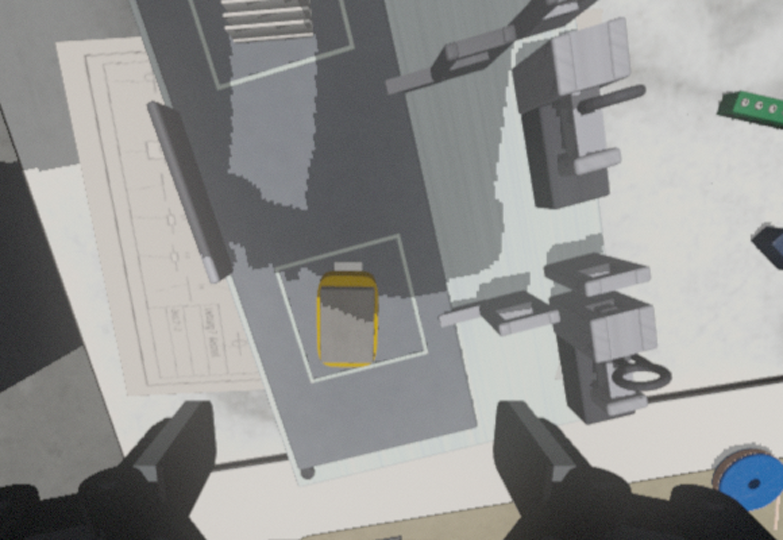

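```bash
python3 - <<'E'
from h import *
np.set_printoptions(precision=4,suppress=True)
w=load('w1')
P=np.array([ray(w,u/1.35+60,v/1.35,.054) for u,v in [(321,288),(378,290),(376,364),(318,362)]]);print(P,P.mean(0),np.linalg.norm(P-np.roll(P,1,0),axis=1))
P=np.array([ray(w,u/1.35+60,v/1.35,.02) for u,v in [(277,270),(400,236),(427,352),(313,381)]]);print(P,P.mean(0))
P=np.array([ray(w,u/1.35+60,v/1.35,.074) for u,v in [(642,374),(614,100)]]);print('clip',P)
P=np.array([ray(w,u/1.35+60,v/1.35,.063) for u,v in [(590,304),(655,298),(656,347),(592,358)]]);print('guide1',P)
P=np.array([ray(w,u/1.35+60,v/1.35,.058) for u,v in [(607,402),(645,398)]]);print('head1 top -y edge',P)
E
```

```text
[[ 0.4763 -0.0274  0.054 ]
 [ 0.5045 -0.0334  0.054 ]
 [ 0.4971 -0.0728  0.054 ]
 [ 0.467  -0.0663  0.054 ]] [ 0.4862 -0.05    0.054 ] [0.04   0.0289 0.04   0.0308]
[[ 0.4499 -0.0193  0.02  ]
 [ 0.5222 -0.0124  0.02  ]
 [ 0.5281 -0.0836  0.02  ]
 [ 0.4567 -0.0902  0.02  ]] [ 0.4892 -0.0514  0.02  ]
clip [[ 0.6247 -0.0927  0.074 ]
 [ 0.6139  0.0336  0.074 ]]
guide1 [[ 0.6061 -0.0565  0.063 ]
 [ 0.6376 -0.0589  0.063 ]
 [ 0.6381 -0.0848  0.063 ]
 [ 0.606  -0.0851  0.063 ]]
head1 top -y edge [[ 0.6154 -0.1141  0.058 ]
 [ 0.6355 -0.1152  0.058 ]]
```

{"op": "play_rows", "data": {
  "increments": "-0.002 0.001 -0.06 0 0 -2 60;-0.002 0.001 -0.1 0 0 -2 60;-0.002 0.001 -0.12 0 0 -2 60;-0.002 0.001 -0.12 0 0 -2 60;-0.002 0.001 -0.12 0 0 -2 220;-0.002 0.001 -0.12 0 0 -2 220;-0.002 0.001 -0.12 0 0 -2 220;-0.002 0.001 -0.12 0 0 -2 220;-0.002 0.001 -0.12 0 0 -2 220;-0.002 0.001 -0.12 0 0 -2 220;-0.002 0.001 -0.08 0 0 -2 220;-0.002 0.001 -0.08 0 0 -2 220",
  "force": 50
}}

```text
t: 2.45
tool_pos: [0.4865, -0.0503, 0.0829]
ee_rot: [0.777, 0.629, 0.002, 0.002]
force: [0.5, -0.4, -1.9]
finger_gap: 0.0319
grip_force: 51.3
```

{"op": "play_rows", "data": {
  "increments": "-0.005 0.05 0 0 0 10 220;-0.005 0.084 0 0 0 17 220;-0.005 0.084 0 0 0 17 220;-0.005 0.084 -0.03 0 0 17 220;-0.005 0.084 -0.039 0 0 17 220;-0.005 0.084 -0.039 0 0 17 220;-0.005 0.084 -0.039 0 0 17 90;-0.005 0.084 -0.039 0 0 17 90;-0.005 0.084 -0.039 0 0 17 90;-0.005 0.084 0.02 0 0 17 90;-0.007 0.12 0.08 0 0 27 30;-0.008 0.16 0.08 0 0 37 0;-0.008 0.167 0.08 0 0 47 0;-0.008 0.167 0.08 0 0 57 0;-0.008 0.167 0.08 0 0 67 0;-0.008 0.167 0.08 0 0 77 0;-0.008 0.167 0.08 0 0 87 0;-0.008 0.167 0.08 0 0 97 0;-0.008 0.167 0.08 0 0 97 0;-0.008 0.167 0.08 0 0 97 0"
}}

```text
t: 4.95
tool_pos: [0.4769, 0.117, 0.1603]
ee_rot: [0.046, 0.999, -0.0, -0.0]
force: [0.4, 0.7, 0.1]
finger_gap: 0.0854
grip_force: 0.0
```

```bash
python3 - <<'E'
from h import *
d=snap('wrist','w2');print(state()['tool_pos'],state()['qpos'])
crop('w2',60,0,640,400,1.35,'w2c')
E
```

```text
[0.47697247 0.11699423 0.16030871] [ 1.18888181e-01  4.20682314e-01  1.77195954e+00 -1.72778633e-05
  9.48957840e-01 -1.36111494e+00]
```

View pics/w2c.png

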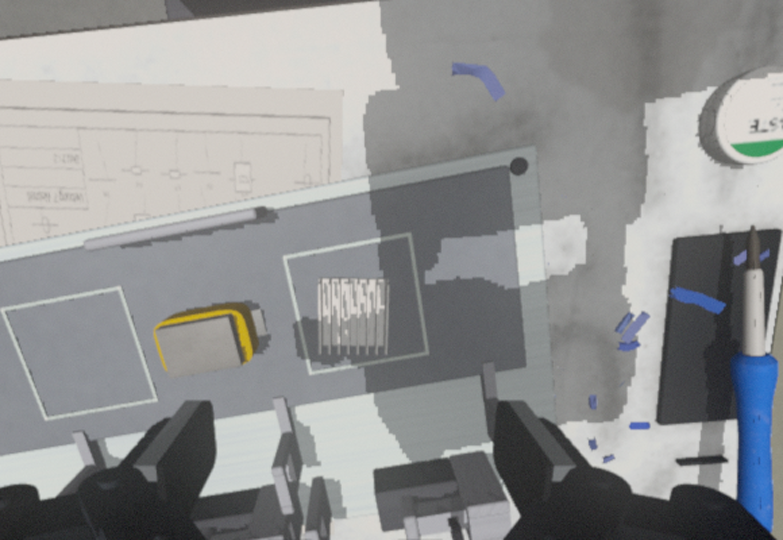

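```bash
python3 - <<'E'
from h import *
np.set_printoptions(precision=4,suppress=True)
w=load('w2')
def q(n,z,*c):
    P=np.array([ray(w,u/1.35+60,v/1.35,z) for u,v in c]);e=np.roll(P,-1,0)-P;print(n,P[:,:2].tolist(),P.mean(0),np.degrees(np.arctan2(e[:,1],e[:,0])),np.linalg.norm(e,axis=1))
q('hs',.04,(318,279),(390,279),(388,353),(320,354))
q('L',.02,(284,257),(410,235),(427,353),(310,374))
q('R',.02,(3,309),(120,288),(156,401),(47,419))
q('tr',.054,(156,330),(230,317),(240,363),(170,376))
q('tin',.018,(755,118))
E
```

```text
hs [[0.45205872217463794, 0.09933323391615217], [0.45553992235137286, 0.13753882864573064], [0.4971061922987809, 0.1335065309210973], [0.494261624915007, 0.09569976817543686]] [0.4747 0.1165 0.04  ] [ 84.7937  -5.5409 -94.3028 175.0792] [0.0384 0.0418 0.0379 0.0424]
L [[0.44129152406060723, 0.07959365143055086], [0.43546889460065363, 0.15164032197696622], [0.5064448638578928, 0.15774454610872235], [0.5135515574770889, 0.08598702087409454]] [0.4742 0.1187 0.02  ] [  94.6205    4.9156  -84.344  -174.9438] [0.0723 0.0712 0.0721 0.0725]
R [[0.45657981599946135, -0.08865898023105905], [0.45047398352907114, -0.017394573567761154], [0.5227751080641181, -0.011381384162074473], [0.528747475410135, -0.08219681832451757]] [ 0.4896 -0.0499  0.02  ] [  94.8971    4.7543  -85.1792 -174.8832] [0.0715 0.0726 0.0711 0.0725]
tr [[0.4685557584283684, 0.013982488214955735], [0.46512519844303385, 0.05335909800476467], [0.490557900271495, 0.05451022621943323], [0.494494162335202, 0.016129983857796515]] [0.4797 0.0345 0.054 ] [  94.9791    2.5915  -84.1442 -175.2672] [0.0395 0.0255 0.0386 0.026 ]
tin [[0.3912348747184298, 0.3371700519774313]] [0.3912 0.3372 0.018 ] [0.] [0.]
```

{"op": "play_rows", "data": {
  "increments": "-0.002 -0.0005 -0.06 0 0 0 75;-0.002 -0.0005 -0.09 0 0 0 75;-0.002 -0.0005 -0.124 0 0 0 75;-0.002 -0.0005 -0.124 0 0 0 75;-0.002 -0.0005 -0.124 0 0 0 200;-0.002 -0.0005 -0.124 0 0 0 200;-0.002 -0.0005 -0.124 0 0 0 200;-0.002 -0.0005 -0.124 0 0 0 200;-0.002 -0.0005 -0.124 0 0 0 200;-0.002 -0.0005 -0.08 0 0 0 200;-0.002 -0.0005 -0.05 0 0 0 200;-0.002 -0.0005 -0.05 0 0 0 200"
}}

```text
t: 6.5
tool_pos: [0.4764, 0.1167, 0.1129]
ee_rot: [0.044, 0.999, 0.0, 0.002]
force: [-0.4, -0.4, 0.0]
finger_gap: 0.0381
grip_force: 50.6
```

{"op": "play_rows", "data": {
  "increments": "0.005 -0.05 0 0 0 4 200;0.01 -0.11 0 0 0 8 200;0.014 -0.1675 0 0 0 10 200;0.014 -0.1675 0 0 0 10 200;0.014 -0.1675 -0.04 0 0 10 200;0.014 -0.1675 -0.065 0 0 10 200;0.014 -0.1675 -0.0735 0 0 10 200;0.014 -0.1675 -0.0735 0 0 10 200;0.014 -0.1675 -0.0735 0 0 10 200;0.014 -0.1675 -0.0735 0 0 10 75;0.014 -0.1675 -0.0735 0 0 10 75;0.014 -0.1675 -0.0735 0 0 10 75;0.014 -0.1675 0 0 0 10 75;0.014 -0.1675 0.05 0 0 10 30;0.014 -0.1675 0.05 0 0 10 0"
}}

```text
t: 8.38
tool_pos: [0.4911, -0.0515, 0.1643]
ee_rot: [-0.044, 0.999, -0.001, 0.004]
force: [0.2, -0.2, -1.7]
finger_gap: 0.0852
grip_force: 0.0
```

```bash
python3 - <<'E'
from h import *
d=snap('wrist','w3');print(state()['tool_pos'])
crop('w3',100,100,640,400,1.45,'w3c')
E
```

```text
[ 0.48997645 -0.05122298  0.16213806]
```

View pics/w3c.png

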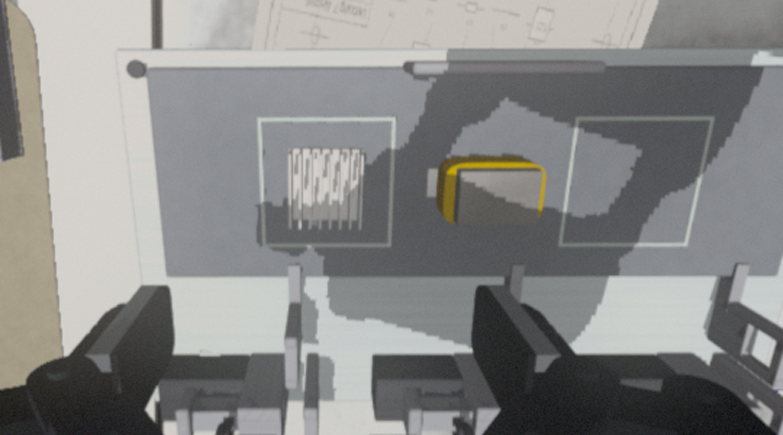

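{"op": "play_rows", "data": {
  "increments": "-0.0075 0.04 0 0 0 -10 0;-0.0075 0.0845 0 0 0 -20 0;-0.0075 0.0845 0 0 0 -30 0;-0.0075 0.0845 0 0 0 -40 0;-0.0075 0.0845 0 0 0 -50 60;-0.0075 0.0845 0 0 0 -60 60;-0.0075 0.0845 0 0 0 -70 60;-0.0075 0.0845 0 0 0 -80 60;-0.0075 0.0845 0 0 0 -90 60;-0.0075 0.0845 -0.06 0 0 -90 60;-0.0075 0.0845 -0.1 0 0 -90 60;-0.0075 0.0845 -0.121 0 0 -90 60;-0.0075 0.0845 -0.121 0 0 -90 60;-0.0075 0.0845 -0.121 0 0 -90 220;-0.0075 0.0845 -0.121 0 0 -90 220;-0.0075 0.0845 -0.121 0 0 -90 220;-0.0075 0.0845 -0.121 0 0 -90 220;-0.0075 0.0845 -0.121 0 0 -90 220;-0.0075 0.0845 -0.08 0 0 -90 220;-0.0075 0.0845 -0.08 0 0 -90 220"
}}

```text
t: 10.92
tool_pos: [0.4829, 0.0335, 0.0827]
ee_rot: [0.676, 0.737, 0.001, 0.002]
force: [0.6, 0.2, -2.7]
finger_gap: 0.0314
grip_force: 51.2
```

{"op": "play_rows", "data": {
  "increments": "-0.004 0.05 0 0 0 0 220;-0.0075 0.0845 0 0 0 0 220;-0.0075 0.0845 0 0 0 0 220;-0.0075 0.0845 -0.03 0 0 0 220;-0.0075 0.0845 -0.0405 0 0 0 220;-0.0075 0.0845 -0.0405 0 0 0 220;-0.0075 0.0845 -0.0405 0 0 0 220;-0.0075 0.0845 -0.0405 0 0 0 90;-0.0075 0.0845 -0.0405 0 0 0 90;-0.0075 0.0845 -0.0405 0 0 0 90;-0.0075 0.0845 0.02 0 0 0 90;-0.0075 0.0845 0.05 0 0 0 150;-0.05 0.04 0.05 0 0 0 255;-0.0985 -0.006 0.05 0 0 0 255;-0.0985 -0.006 0.05 0 0 0 255;-0.0985 -0.006 0.01 0 0 0 255;-0.0985 -0.006 -0.035 0 0 0 255;-0.0985 -0.006 -0.035 0 0 0 255;-0.0985 -0.006 -0.035 0 0 0 255",
  "force": 30
}}

```text
t: 13.3
tool_pos: [0.3834, 0.0277, 0.0462]
ee_rot: [0.675, 0.737, 0.0, 0.0]
force: [0.8, 0.0, 1.1]
finger_gap: -0.0002
grip_force: 0.0
```

{"op": "play_rows", "data": {
  "increments": "0.01 0.001 0 0 0 0 255;0.018 0.0016 0 0 0 0 255;0.024 0.002 0 0 0 0 255;0.03 0.0026 0 0 0 0 255;0.036 0.003 0 0 0 0 255;0.042 0.0037 0 0 0 0 255;0.048 0.0042 0 0 0 0 255;0.053 0.0046 0 0 0 0 255;0.056 0.005 0 0 0 0 255;0.056 0.005 0 0 0 0 255"
}}

```text
t: 14.55
tool_pos: [0.4395, 0.0325, 0.0453]
ee_rot: [0.676, 0.737, 0.0, 0.0]
force: [0.1, -0.5, -0.5]
finger_gap: -0.0003
grip_force: 0.0
```

{"op": "play_rows", "data": {
  "increments": "0.003 0.0003 0 0 0 0 255;0.006 0.0005 0 0 0 0 255;0.009 0.0008 0 0 0 0 255"
}}

```text
t: 14.92
tool_pos: [0.4458, 0.0333, 0.0451]
ee_rot: [0.676, 0.737, -0.002, -0.002]
force: [-20.5, -9.2, 15.6]
finger_gap: -0.0001
grip_force: 11.0
```

```bash
python3 - <<'E'
from h import *
d=snap('scene','s4');print(state()['tool_pos'],state()['force'])
crop('s4',220,180,420,340,4,'s4c')
E
```

```text
[0.4456125  0.03328838 0.04505252] [-12.91321878  -4.17478216  10.81289494]
```

View pics/s4c.png

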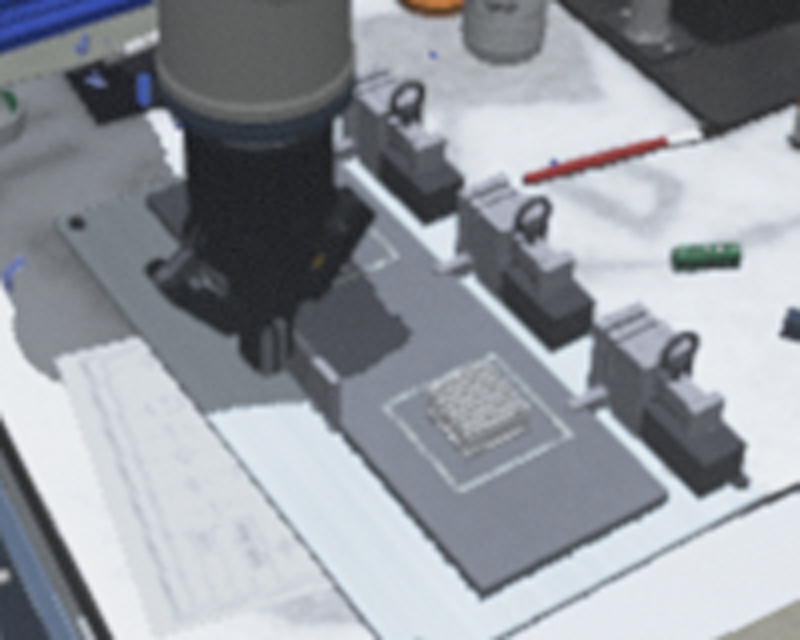

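{"op": "play_rows", "data": {
  "increments": "-0.015 -0.001 0 0 0 0 255;-0.03 -0.002 0 0 0 0 255;-0.03 -0.002 0.06 0 0 0 255;-0.02 0 0.12 0 0 10 200;0.03 0 0.155 0 0 20 100;0.08 0 0.155 0 0 30 50;0.12 0 0.155 0 0 40 0;0.16 0 0.155 0 0 50 0;0.2 0 0.155 0 0 60 0;0.2 0 0.155 0 0 70 0;0.2 0 0.155 0 0 80 0;0.2 0 0.155 0 0 90 0;0.2 0 0.155 0 0 90 0;0.2 0 0.155 0 0 90 0"
}}

```text
t: 16.73
tool_pos: [0.6478, 0.0333, 0.2002]
ee_rot: [-0.042, 0.999, 0.0, -0.0]
force: [-0.1, -1.1, -0.8]
finger_gap: 0.0852
grip_force: 0.0
```

```bash
python3 - <<'E'
from h import *
d=snap('wrist','w5');print(state()['tool_pos'],state()['ee_rot'])
crop('w5',0,60,640,480,1.25,'w5c')
E
```

```text
[0.64782004 0.03328887 0.20021455] [-4.18412247e-02  9.99124272e-01  1.37227736e-05  2.28603071e-06]
```

View pics/w5c.png

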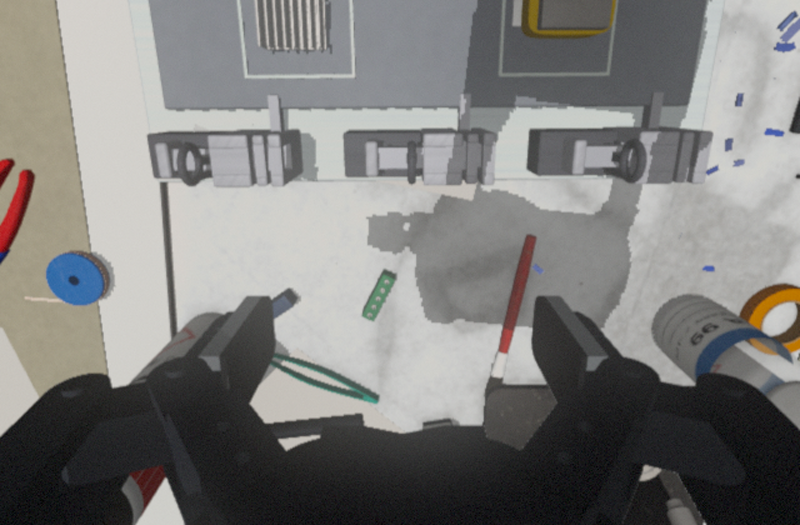

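```bash
python3 - <<'E'
from h import *
np.set_printoptions(precision=4,suppress=True)
w=load('w5')
q=lambda u,v,z:ray(w,u/1.25,v/1.25+60,z)
print('clips',q(190,164,.074),q(412,161,.074),q(631,160,.074))
print('guide1',q(209,160,.063),q(253,160,.063),'guide2',q(421,157,.063),'guide3',q(643,157,.063),q(674,157,.063))
print('heads -y edge',q(367,158,.058),q(572,157,.058),'+y',q(379,158,.058),q(587,157,.058))
print('L outline near corners',q(500,74,.02),q(609,73,.02),'R',q(246,77,.02),q(355,77,.02))
print('trafo top',q(540,28,.054),q(612,28,.054),'hs',q(258,50,.02),q(329,50,.04),q(262,50,.04))
E
```

```text
clips [ 0.6246 -0.0937  0.074 ] [0.6121 0.0349 0.074 ] [0.6009 0.1614 0.074 ]
guide1 [ 0.6232 -0.0873  0.063 ] [ 0.621  -0.0608  0.063 ] guide2 [0.6107 0.0405 0.063 ] guide3 [0.5995 0.1741 0.063 ] [0.598  0.1927 0.063 ]
heads -y edge [0.6147 0.0076 0.058 ] [0.6036 0.1333 0.058 ] +y [0.6141 0.015  0.058 ] [0.6028 0.1425 0.058 ]
L outline near corners [0.5566 0.09   0.02  ] [0.5499 0.1623 0.02  ] R [ 0.5727 -0.0791  0.02  ] [ 0.5666 -0.0064  0.02  ]
trafo top [0.5322 0.1024 0.054 ] [0.5287 0.1438 0.054 ] hs [ 0.5551 -0.071   0.02  ] [ 0.553 -0.021  0.04 ] [ 0.5564 -0.0621  0.04  ]
```

{"op": "play_rows", "data": {
  "increments": "-0.02 -0.06 0 0 0 0 130;-0.0235 -0.127 0 0 0 0 130;-0.0235 -0.127 -0.05 0 0 0 130;-0.0235 -0.127 -0.1 0 0 0 130;-0.0235 -0.127 -0.118 0 0 0 130;-0.0235 -0.127 -0.118 0 0 0 130;-0.0235 -0.127 -0.118 0 0 0 255;-0.0235 -0.127 -0.118 0 0 0 255;-0.0235 -0.127 -0.118 0 0 0 255;-0.0235 -0.127 -0.118 0 0 0 255;-0.0235 -0.127 -0.118 0 0 0 255;-0.0235 -0.127 -0.118 0 0 0 255",
  "force": 60
}}

```text
t: 18.27
tool_pos: [0.6247, -0.0937, 0.0824]
ee_rot: [-0.044, 0.999, -0.0, 0.0]
force: [1.1, 0.0, 1.5]
finger_gap: 0.0025
grip_force: 58.8
```

{"op": "play_rows", "data": {
  "increments": "0 0 0.015 0 0 0 255;0 0 0.03 0 0 0 255;0 0 0.045 0 0 0 255;0 0 0.07 0 0 0 255;0 0 0.07 0 0 0 255"
}}

```text
t: 18.9
tool_pos: [0.6256, -0.094, 0.1549]
ee_rot: [-0.044, 0.999, -0.001, 0.002]
force: [-0.0, -0.3, -0.7]
finger_gap: 0.0031
grip_force: 58.7
```

{"op": "play_rows", "data": {
  "increments": "-0.05 -0.045 0 0 0 0 255;-0.1 -0.09 0 0 0 0 255;-0.15 -0.13 0 0 0 0 255;-0.2 -0.17 0 0 0 0 255;-0.2285 -0.198 0 0 0 0 255;-0.2285 -0.198 0 0 0 0 255;-0.2285 -0.198 -0.05 0 0 0 255;-0.2285 -0.198 -0.085 0 0 0 255;-0.2285 -0.198 -0.1 0 0 0 255;-0.2285 -0.198 -0.1 0 0 0 255;-0.2285 -0.198 -0.1 0 0 0 100;-0.2285 -0.198 -0.1 0 0 0 100;-0.2285 -0.198 -0.1 0 0 0 60;-0.2285 -0.198 -0.1 0 0 0 60;-0.2285 -0.198 -0.05 0 0 0 60;-0.2285 -0.198 0.03 0 0 0 60;-0.2285 -0.198 0.03 0 0 0 60"
}}

```text
t: 21.02
tool_pos: [0.397, -0.2926, 0.1858]
ee_rot: [-0.044, 0.999, -0.002, 0.002]
force: [0.1, -0.4, -0.8]
finger_gap: 0.0655
grip_force: 0.0
```

```bash
python3 - <<'E'
from h import *
d=snap('wrist','w6');print(state()['tool_pos'])
d=snap('scene','s6')
a=cv2.imread('pics/w6.png')[100:480,60:580]; b=cv2.imread('pics/s6.png')[180:460,220:440]
b=cv2.resize(b,None,fx=380/280,fy=380/280); o=np.hstack([a,b]); print(o.shape); cv2.imwrite('pics/c6.png',o[:, :800])
E
```

```text
[ 0.39713491 -0.29272662  0.1863524 ]
(380, 819, 3)
```

View pics/c6.png

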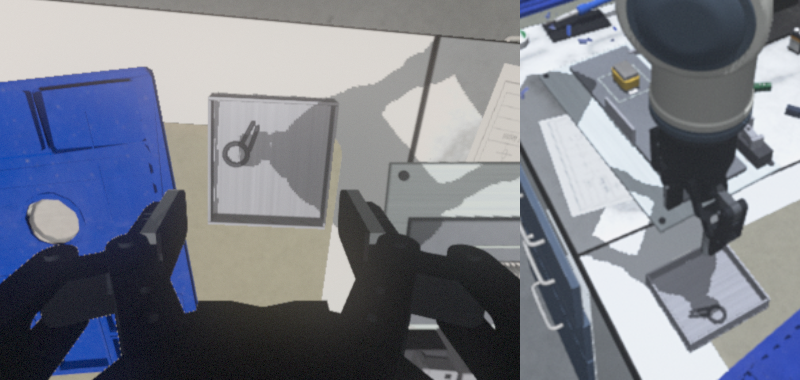

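{"op": "play_rows", "data": {
  "increments": "0.04 0.05 0 0 0 0 130;0.08 0.1 0 0 0 0 130;0.11 0.15 0 0 0 0 130;0.15 0.2 0 0 0 0 130;0.18 0.25 0 0 0 0 130;0.21 0.3 0 0 0 0 130;0.217 0.326 0 0 0 0 130;0.217 0.326 0 0 0 0 130;0.217 0.326 -0.05 0 0 0 130;0.217 0.326 -0.085 0 0 0 130;0.217 0.326 -0.1 0 0 0 130;0.217 0.326 -0.1 0 0 0 130;0.217 0.326 -0.1 0 0 0 255;0.217 0.326 -0.1 0 0 0 255;0.217 0.326 -0.1 0 0 0 255;0.217 0.326 -0.1 0 0 0 255;0.217 0.326 -0.1 0 0 0 255;0.217 0.326 -0.085 0 0 0 255;0.217 0.326 -0.065 0 0 0 255;0.217 0.326 -0.04 0 0 0 255"
}}

```text
t: 23.62
tool_pos: [0.6127, 0.0343, 0.1435]
ee_rot: [-0.044, 0.999, 0.0, -0.0]
force: [-0.9, 0.8, -0.1]
finger_gap: 0.003
grip_force: 58.7
```

{"op": "play_rows", "data": {
  "increments": "-0.02 -0.03 0.02 0 0 0 255;-0.05 -0.08 0.02 0 0 0 255;-0.08 -0.13 0.02 0 0 0 255;-0.1 -0.18 0.02 0 0 0 255;-0.13 -0.23 0.02 0 0 0 255;-0.16 -0.28 0.02 0 0 0 255;-0.179 -0.323 0.02 0 0 0 255;-0.179 -0.323 0.02 0 0 0 255;-0.179 -0.323 -0.04 0 0 0 255;-0.179 -0.323 -0.075 0 0 0 255;-0.179 -0.323 -0.09 0 0 0 255;-0.179 -0.323 -0.09 0 0 0 255;-0.179 -0.323 -0.09 0 0 0 100;-0.179 -0.323 -0.09 0 0 0 100;-0.179 -0.323 -0.09 0 0 0 60;-0.179 -0.323 -0.09 0 0 0 60;-0.179 -0.323 -0.04 0 0 0 60;-0.179 -0.323 0.04 0 0 0 60;-0.179 -0.323 0.04 0 0 0 60"
}}

```text
t: 26.0
tool_pos: [0.4351, -0.2896, 0.1859]
ee_rot: [-0.044, 0.999, -0.002, 0.002]
force: [-0.1, -0.3, -0.4]
finger_gap: 0.0658
grip_force: 0.0
```

{"op": "play_rows", "data": {
  "increments": "0.03 0.06 0 0 0 0 130;0.06 0.12 0 0 0 0 130;0.08 0.18 0 0 0 0 130;0.1 0.24 0 0 0 0 130;0.12 0.3 0 0 0 0 130;0.14 0.36 0 0 0 0 130;0.16 0.42 0 0 0 0 130;0.168 0.45 0 0 0 0 130;0.168 0.45 0 0 0 0 130;0.168 0.45 -0.05 0 0 0 130;0.168 0.45 -0.085 0 0 0 130;0.168 0.45 -0.1 0 0 0 130;0.168 0.45 -0.1 0 0 0 130;0.168 0.45 -0.1 0 0 0 255;0.168 0.45 -0.1 0 0 0 255;0.168 0.45 -0.1 0 0 0 255;0.168 0.45 -0.1 0 0 0 255;0.168 0.45 -0.1 0 0 0 255;0.168 0.45 -0.08 0 0 0 255;0.168 0.45 -0.05 0 0 0 255"
}}

```text
t: 28.5
tool_pos: [0.6012, 0.1612, 0.132]
ee_rot: [-0.044, 0.999, -0.0, -0.001]
force: [0.4, -0.1, -0.0]
finger_gap: 0.0028
grip_force: 58.7
```

{"op": "play_rows", "data": {
  "increments": "0 -0.02 0.03 0 0 0 255;-0.03 -0.08 0.03 0 0 0 255;-0.05 -0.14 0.03 0 0 0 255;-0.07 -0.2 0.03 0 0 0 255;-0.09 -0.26 0.03 0 0 0 255;-0.11 -0.32 0.03 0 0 0 255;-0.125 -0.38 0.03 0 0 0 255;-0.134 -0.43 0.03 0 0 0 255;-0.134 -0.447 0.03 0 0 0 255;-0.134 -0.447 0.03 0 0 0 255;-0.134 -0.447 -0.03 0 0 0 255;-0.134 -0.447 -0.065 0 0 0 255;-0.134 -0.447 -0.08 0 0 0 255;-0.134 -0.447 -0.08 0 0 0 255;-0.134 -0.447 -0.08 0 0 0 100;-0.134 -0.447 -0.08 0 0 0 100;-0.134 -0.447 -0.08 0 0 0 60;-0.134 -0.447 -0.08 0 0 0 60;-0.134 -0.447 -0.03 0 0 0 60;-0.134 -0.447 0.06 0 0 0 60"
}}

```text
t: 31.0
tool_pos: [0.4673, -0.2853, 0.1653]
ee_rot: [-0.044, 0.999, 0.001, -0.001]
force: [1.2, -1.1, 0.6]
finger_gap: 0.0656
grip_force: 0.0
```

```bash
python3 - <<'E'
from h import *
d=snap('wrist','w7');print(state()['tool_pos'])
d=snap('scene','s7')
a=cv2.imread('pics/w7.png')[100:480,60:580]; b=cv2.imread('pics/s7.png')[180:340,220:420]
b=cv2.resize(b,(400,320)); a=cv2.resize(a[:320,:400],(400,320)); cv2.imwrite('pics/c7.png',np.hstack([a,b]))
E
```

```text
[ 0.47003971 -0.28720441  0.17346135]
```

View pics/c7.png

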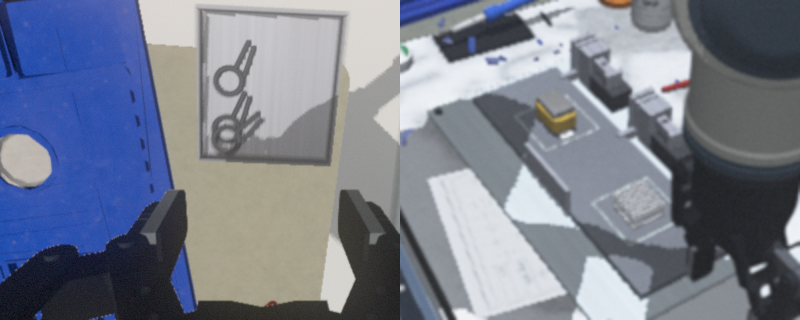

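{"op": "play_rows", "data": {
  "increments": "0.04 0.035 0 0 0 0 255;0.08 0.07 0 0 0 0 255;0.12 0.105 0 0 0 0 255;0.16 0.1425 0 0 0 0 255;0.16 0.1425 0 0 0 0 255;0.16 0.1425 0 0 0 0 255;0.16 0.1425 0 0 0 0 255"
}}

```text
t: 31.98
tool_pos: [0.6272, -0.144, 0.1647]
ee_rot: [-0.043, 0.999, 0.0, -0.0]
force: [0.1, 0.2, 0.9]
finger_gap: 0.0001
grip_force: 0.0
```

{"op": "play_rows", "data": {
  "increments": "0 0 -0.05 0 0 0 255;0 0 -0.09 0 0 0 255;0 0 -0.111 0 0 0 255;0 0 -0.111 0 0 0 255;-0.0005 0.006 -0.111 0 0 0 255;-0.001 0.012 -0.111 0 0 0 255;-0.0015 0.017 -0.111 0 0 0 255;-0.002 0.022 -0.111 0 0 0 255;-0.0024 0.027 -0.111 0 0 0 255;-0.0028 0.032 -0.111 0 0 0 255;-0.003 0.036 -0.111 0 0 0 255;-0.0033 0.038 -0.111 0 0 0 255;-0.0033 0.038 -0.111 0 0 0 255"
}}

```text
t: 33.6
tool_pos: [0.6251, -0.1078, 0.0539]
ee_rot: [-0.044, 0.999, -0.002, 0.0]
force: [-1.0, -26.3, -2.9]
finger_gap: 0.0001
grip_force: 12.9
```

```bash
python3 - <<'E'
from h import *
print(state()['force'])
snap('scene','s8');snap('side','d8');snap('wrist','w8')
a=cv2.imread('pics/s8.png')[220:330,330:430]; b=cv2.imread('pics/d8.png')[220:330,310:410];c=cv2.imread('pics/w8.png')[180:480,140:540]
cv2.imwrite('pics/c8.png',np.hstack([cv2.resize(a,(250,275)),cv2.resize(b,(250,275)),cv2.resize(c,(300,275))]))
E
```

```text
[ -0.99956457 -26.25507311  -2.88398226]
```

View pics/c8.png

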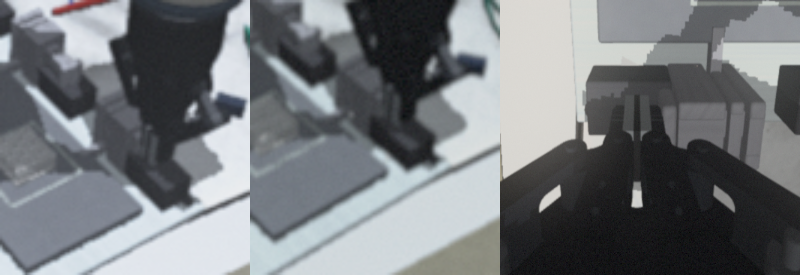

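{"op": "play_rows", "data": {
  "increments": "0 -0.008 0 0 0 0 255;0.001 -0.012 0.02 0 0 0 255;0 -0.012 0.07 0 0 0 255;-0.004 0.04 0.07 0 0 0 255;-0.008 0.089 0.07 0 0 0 255;-0.008 0.089 0.07 0 0 0 255;-0.008 0.089 0.07 0 0 0 255;-0.008 0.089 0.03 0 0 0 255;-0.008 0.089 0 0 0 0 255;-0.008 0.089 0 0 0 0 255;-0.0085 0.095 0 0 0 0 255;-0.009 0.1 0 0 0 0 255;-0.0095 0.105 0 0 0 0 255;-0.01 0.11 0 0 0 0 255;-0.0105 0.115 0 0 0 0 255;-0.011 0.12 0 0 0 0 255;-0.0112 0.124 0 0 0 0 255;-0.0114 0.126 0 0 0 0 255;-0.0114 0.126 0 0 0 0 255"
}}

```text
t: 36.12
tool_pos: [0.6133, 0.0208, 0.0537]
ee_rot: [-0.044, 0.999, -0.0, -0.0]
force: [-0.3, -1.0, 0.9]
finger_gap: -0.0001
grip_force: 0.3
```

{"op": "play_rows", "data": {
  "increments": "-0.0001 0.0015 0 0 0 0 255;-0.0001 0.0015 0 0 0 0 255"
}}

```text
t: 36.38
tool_pos: [0.6133, 0.0212, 0.0538]
ee_rot: [-0.044, 0.999, -0.001, -0.0]
force: [0.1, -11.9, -1.0]
finger_gap: 0.0
grip_force: 5.7
```

{"op": "play_rows", "data": {
  "increments": "-0.0001 0.001 0 0 0 0 255;-0.0001 0.001 0 0 0 0 255"
}}

```text
t: 36.62
tool_pos: [0.6133, 0.0214, 0.0538]
ee_rot: [-0.044, 0.999, -0.001, 0.0]
force: [0.1, -18.8, 0.1]
finger_gap: -0.0004
grip_force: 9.4
```

{"op": "play_rows", "data": {
  "increments": "0 -0.008 0 0 0 0 255;0.001 -0.012 0.02 0 0 0 255;0 -0.012 0.07 0 0 0 255;-0.004 0.04 0.07 0 0 0 255;-0.008 0.086 0.07 0 0 0 255;-0.008 0.086 0.07 0 0 0 255;-0.008 0.086 0.07 0 0 0 255;-0.008 0.086 0.03 0 0 0 255;-0.008 0.086 0 0 0 0 255;-0.008 0.086 0 0 0 0 255;-0.0085 0.093 0 0 0 0 255;-0.009 0.099 0 0 0 0 255;-0.0095 0.105 0 0 0 0 255;-0.01 0.11 0 0 0 0 255;-0.0105 0.115 0 0 0 0 255;-0.011 0.12 0 0 0 0 255;-0.0112 0.124 0 0 0 0 255;-0.0114 0.126 0 0 0 0 255;-0.0114 0.126 0 0 0 0 255"
}}

```text
t: 39.0
tool_pos: [0.6016, 0.1494, 0.0537]
ee_rot: [-0.044, 0.999, 0.0, -0.0]
force: [0.0, 0.3, 0.0]
finger_gap: -0.0004
grip_force: 0.0
```

{"op": "play_rows", "data": {
  "increments": "-0.0001 0.001 0 0 0 0 255;-0.0001 0.001 0 0 0 0 255;-0.0002 0.002 0 0 0 0 255;-0.0002 0.002 0 0 0 0 255"
}}

```text
t: 39.5
tool_pos: [0.6016, 0.1506, 0.0538]
ee_rot: [-0.044, 0.999, -0.0, -0.0]
force: [0.6, -7.5, -0.5]
finger_gap: 0.0003
grip_force: 3.9
```

{"op": "play_rows", "data": {
  "increments": "-0.0001 0.001 0 0 0 0 255;-0.0001 0.0015 0 0 0 0 255;-0.0001 0.0015 0 0 0 0 255"
}}

```text
t: 39.88
tool_pos: [0.6016, 0.1509, 0.0538]
ee_rot: [-0.044, 0.999, -0.001, -0.0]
force: [0.8, -18.2, 0.9]
finger_gap: -0.0002
grip_force: 9.5
```

{"op": "play_rows", "data": {
  "increments": "0 -0.008 0 0 0 0 255;0.001 -0.012 0.02 0 0 0 255;0 -0.012 0.08 0 0 0 255;0 -0.06 0.13 0 0 0 255;0 -0.12 0.19 0 0 0 255;0 -0.12 0.22 0 0 0 255;0 -0.12 0.22 0 0 0 255;0 -0.12 0.22 0 0 0 255"
}}

```text
t: 40.88
tool_pos: [0.6011, 0.0329, 0.2734]
ee_rot: [-0.044, 0.999, 0.0, -0.0]
force: [-0.9, 0.7, -1.0]
finger_gap: 0.0002
grip_force: 0.0
```

```bash
python3 - <<'E'
from h import *
print(state()['tool_pos'])
snap('scene','s9');snap('wrist','w9')
a=cv2.imread('pics/s9.png')[200:450,220:420]; c=cv2.imread('pics/w9.png')[0:340,40:560]
cv2.imwrite('pics/c9.png',np.hstack([c,cv2.resize(a,(272,340))]))
E
```

```text
[0.60106501 0.03291472 0.27336545]
```

View pics/c9.png

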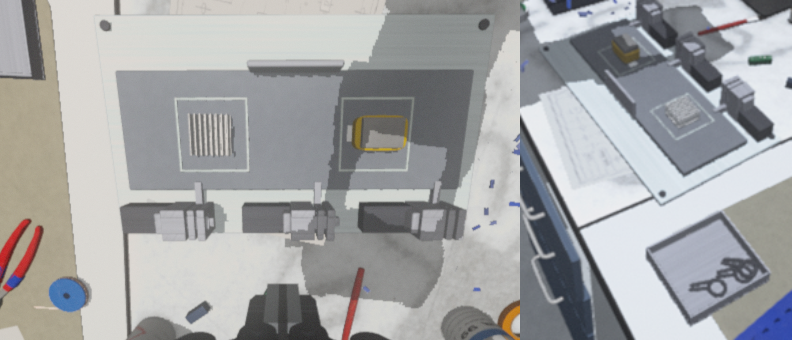

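```bash
python3 - <<'E'
from h import *
np.set_printoptions(precision=4,suppress=True)
w=load('w9');q=lambda z,c:np.mean([ray(w,u+40,v,z) for u,v in c],0)
print('L',q(.02,[(343,98),(413,98),(409,171),(340,171)]),'R',q(.02,[(176,98),(246,98),(248,171),(181,171)]))
im=cv2.imread('pics/w9.png')[:340,40:560];h=cv2.cvtColor(im,cv2.COLOR_BGR2HSV)
m=((h[...,1]>130)&(h[...,0]>15)&(h[...,0]<35)&(h[...,2]>70)).astype(np.uint8);m[:, :330]=0;m[:,420:]=0;m[180:]=0
y,x=np.where(m);print('yellow px',x.min(),x.max(),y.min(),y.max())
for z in(.035,.05):print('tr',q(z,[(x.min(),y.min()),(x.max(),y.max()),(x.min(),y.max()),(x.max(),y.min())]))
print('hs',q(.04,[(189,113),(234,113),(234,157),(189,157)]))
g=cv2.cvtColor(im,cv2.COLOR_BGR2GRAY);print('head gaps', [int(v) for v in g[215,150:215]])
E
```

```text
L [0.5183 0.1236 0.02  ] R [ 0.5333 -0.0464  0.02  ]
yellow px 355 407 116 150
tr [0.5162 0.1242 0.035 ]
tr [0.5169 0.1202 0.05  ]
hs [ 0.5332 -0.0438  0.04  ]
head gaps [113, 116, 113, 130, 160, 176, 179, 181, 182, 181, 171, 182, 182, 181, 181, 183, 183, 184, 185, 183, 183, 182, 181, 184, 187, 186, 185, 184, 185, 184, 186, 187, 179, 151, 106, 93, 115, 149, 173, 174, 171, 175, 170, 144, 102, 106, 142, 177, 183, 184, 184, 189, 184, 155, 106, 98, 100, 101, 103, 101, 97, 99, 96, 100, 116]
```

```bash
python3 -c "
from station import *
print(finish_job())"
```

```text
the job is handed in; nothing more can be done
None
```

I did the half-time change and handed it in at about 41 s: the parts are swapped (within about 3 mm of centre by the last picture), the deck is home, all three clips are in the dish and all three pins are pushed against their stops. I did not get the judge's result back.

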